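Put the key tag away in the console drawer

ROBOT

A 7-joint arm with a two-finger parallel gripper is mounted at the origin on the work surface. World frame = base frame: x ahead of the robot, y to its left, z up, the work surface at z = 0. Lengths are in m, angles in degrees, forces in N, time in s.
With the tool pointing down it reaches from about 0.4 to 0.85 m from the base axis. Payload 6.9 kg.
Tool frame: the origin (TCP) lies at the very end of the fingers, on their centre line; the grasp point (between the pads) lies manip.grasp_offset behind it (manip.grasp_offset is the distance from the TCP to the grasp point, in m); x points along the fingers, y is the direction in which the jaws open and shut, and the axes are right-handed (so a half turn about x gives the same grasp; the last joint's range is limited). The gripper opens to 85 mm and grips with 20 to 120 N. Pads are 22 mm wide; open, the fingers measure 114 mm over their backs; the gripper's body (76 mm by 85 mm) begins 54 mm behind the grasp point. The pads swing forward as they close: fully open they stand 13 mm farther back than shut.
Start: joints at [-59.444, 29.078, -13.613, 85.955, 7.202, 65.827, -8.869], TCP at [0.259, 0.569, 0.231] pointing down, gripper open.
Joint ranges: [-176.47, 176.47], [-13.61, 117.27], [-81.72, 77.17], [0.22, 143.17], [-87.28, 267.28], [10, 112.55], [-165.47, 165.47]. Speed limits (degrees/s): [136.94, 136.94, 180, 180, 180, 180, 180].

INTERFACE

Orientations are given as a 3x3 rotation matrix whose columns are the frame's x, y, z axes.
In Python, from bench import manip gives the robot as it stands.
- The arm moves only by the tool carry_out, never from a script. Its argument "deltas" is one flat list of numbers, 5 for each row, row after row: the shift along the world's x, y, z in cm, then the turn about the world's z in degrees, then the gripper's target within -1 to 1 (fully open at 1, half-way at 0, shut at -1). A call has exactly 10 rows; each row shifts and turns the pose as measured when the row begins; what a row does not reach is not made up. A row lasts 1/8 s, in which the tool goes at most 62.5 mm and 10.7 degrees, less where a joint would pass 70% of its speed; a pose out of reach is approached as far as the arm can. A call with a gripper value outside its range is refused whole. The fingers move at their own pace and stop on an object; the grip force is fixed at half the most. Time passes only in rows, so rows that do not move let the fingers close, or fill a call up. It gives the time, the measured TCP pose, the force and the opening at its end, in the units of the state.
- manip.observe(): the state, without advancing time (a new reading comes with each control period).
- manip.snapshot(name): name is "scene" or "top" or "wrist"; returns the picture (400x640x3 uint8, red, green, blue); there is no depth.
- manip.get_calibration(name): a dict with "K" (3x3 intrinsics, pixels), "rvec" (rotation vector, rad) and "tvec" (3), from world to camera coordinates, as OpenCV has them. Camera axes: x right, y down, z forward; pixel columns grow to the right and rows downward; lengths in m; the calibration is good to about 2 mm. A picture is of the moment at which its call begins: read the wrist's pose just before it. get_calibration takes no time and is no camera call; for the wrist camera it gives the pose at the moment of the call.
- manip.job_done(): hands the job in, once; it reports no verdict.
Trained networks look in the newest picture that a camera, given by its name, has taken for a name from the list of things; names that differ only in an ending like _2 or _b are one class to them, and where a whole thing is asked for, a point or a joint stands for the part that bears it (a point fixed in the world has none). Each returns a list of dicts, best first, with "p" (0 to 1); they miss things now and then, are a little off and sometimes report something else, mostly with a low value. They report only what shows in the picture. A call takes as long as a camera call. They do not tell look-alikes from the thing itself.
- manip.cut_out(camera, target): "region" (400x640 bool, what is visible of it) and "extent" ([left, top, right, bottom] in pixels, round what is visible of it).
The state is a dict: "clock": time; "joint_pos": joint angles; "joint_vel": joint speeds; "joint_efforts": joint torques, N m; "position": TCP position; "ee_rot": TCP orientation; "wrist_force": force on the tool from outside, world axes, zero at the start; "ft_torque": the same for the moment, N m; "opening": opening from 0.0 (shut) to 1.0 (fully open).
Only numpy, scipy, OpenCV 4.12 (cv2) and the standard library are available. Lean on these libraries where they do the work, as an engineer would, in place of code of your own. Each camera call takes 0.05 s, during which the arm holds its last target.

TASK

Put the silver key tag away: pull the console's drawer, the one with the steel bar handle, fully open, put the tag from the console's top into it, and leave the drawer standing open with the tag inside. Keep the tilt-out compartment with the round black knob shut throughout.

Things in the scene. Friction and masses are not known exactly. Their poses are not given: they have to be found in the camera images.
- key_drawer (a joint): Drawer travel, m: 0 shut, 0.11 at its stop (fully open); starts 0 to 0.02 open, slides along the handle's -x with 1.5 N friction, stays where left. In the left or right bay of a walnut-effect console 170 deep, 540 wide, 110 high, facing the robot. Inside, in the handle point's axes (mm): x 52 to 187, y -88 to 88, floor z -55, side rims z -10; fully open, x 52 to 150 lies clear of the console.
- key_drawer_handle (a point): Grip point of the drawer's handle, an upright steel bar 12 x 12 mm, 50 tall, its axis 40 mm before the drawer's front on two thin stubs, free above and at both sides. The point is on that axis, 18 mm below the bar's top, 30 below the console's top, 80 above the table. Moves with the drawer. x points into the console (pull to -x), y left, z up. Front panel's top: z 13 mm.
- key_tag: Silver aluminium tag, flat bar 60 mm long (x), 24 wide (y), 8 thick (z), 35 g, thin key ring at its +x end. Origin: centre of its underside. Lies flat on the console's top, 110 mm above the table, near the front edge, long axis within about 30 degrees of square to the front, 25 mm or more free at each side; the things lying beside it are under 35 mm high.
- tilt_out (a joint): Tilt of the compartment in the console's other bay, rad: 0 shut, growing as its top edge tips out towards the robot (at most 0.6). Same front, but a round black knob, 30 mm across. Starts at 0; not to be opened.
Not all that is in view belongs to the job. There is more than one size of the key_tag; the job needs the smallest.

How it is judged:
By the outcome, as a careful person would: the job done as asked, in the order asked, and still so for the second after the job is handed in, with the robot touching nothing.
It also fails if it takes over 54 s, if anything falls off the work surface, if the arm or the gripper's body presses on something with over 40 N, if the wrist force passes 120 N, or if a joint passes its speed limit or range.

## Working session

There is one attempt and no reset: what is moved stays moved. The work goes in short steps, Python scripts to look and compute and a tool call to move; the robot and the scene stay as the last step left them, time stands still between calls to the robot, and variables do not carry over. Pictures are saved under pics/ and viewed, and the job is handed in when it is done.

Besides the shell and the picture viewer there is one more tool, called after ">>>" in YAML: its name, and indented under it one key for each argument. carry_out: Moves the arm, as the interface text tells. Its arguments: {"type":"object","properties":{"deltas":{"type":"array"}},"required":["deltas"]}

```bash
mkdir -p pics
cat > h.py <<'E'
from bench import manip
import numpy as np, cv2
def save(img,n): cv2.imwrite(f'pics/{n}.png',cv2.cvtColor(img,cv2.COLOR_RGB2BGR))
def ray(cam,u,v,z,cal=None):
    c=cal or manip.get_calibration(cam);K=np.array(c['K'],float);R=cv2.Rodrigues(np.array(c['rvec'],float))[0];t=np.array(c['tvec'],float).ravel()
    d=R.T@np.linalg.inv(K)@np.array([u,v,1.]);o=-R.T@t
    return o+d*(z-o[2])/d[2]
def proj(cam,P):
    c=manip.get_calibration(cam);return cv2.projectPoints(np.array(P,float).reshape(-1,3),np.array(c['rvec'],float),np.array(c['tvec'],float),np.array(c['K'],float),None)[0].reshape(-1,2)
E
python3 - <<'E'
from h import *
print(manip.grasp_offset, manip.observe())
for n in ['scene','top']:
    save(manip.snapshot(n),n+'0')
    for t in ['key_drawer_handle','key_tag','tilt_out']:
        for r in manip.cut_out(n,t): print(n,t,round(r['p'],2),r['extent'],r['region'].sum())
E
```

```text
0.0187 {'clock': 0.0, 'joint_pos': array([-59.44491643,  29.12642296, -13.61076352,  86.00883484,
         7.20156528,  65.82457533,  -8.86918898]), 'joint_vel': array([-0.08961268,  0.05453655,  0.01559912,  0.08866356, -0.02921215,
        0.00127792,  0.11888826]), 'joint_efforts': array([ 5.43148963e-04, -6.20586920e+01, -2.18712352e+00, -2.49660480e+01,
        1.25458755e-02,  1.21026213e-02,  1.16902106e-05]), 'position': array([0.25913504, 0.56820862, 0.23042027]), 'ee_rot': array([[-7.27316286e-04,  4.14819280e-01,  9.09903531e-01],
       [-1.60563032e-03,  9.09902115e-01, -4.14819917e-01],
       [-9.99998446e-01, -1.76267398e-03,  4.25978457e-06]]), 'wrist_force': array([ 0.64309975, -0.09717763, -0.3977873 ]), 'ft_torque': array([-0.01080447, -0.01026711, -0.01369295]), 'opening': 1.003364771197611}
scene key_drawer_handle 0.4 [212.0, 189.0, 221.8, 202.8] 88
scene key_tag 0.86 [201.2, 209.9, 243.3, 238.6] 582
scene key_tag 0.7 [266.7, 183.8, 307.1, 200.5] 446
top key_drawer_handle 0.94 [368.5, 160.9, 491.5, 201.2] 1566
top key_tag 0.98 [292.8, 208.0, 333.5, 251.2] 827
top key_tag 0.91 [390.2, 104.3, 413.6, 139.7] 528
top key_tag 0.81 [346.7, 268.3, 400.0, 307.8] 921
top tilt_out 0.81 [188.9, 151.6, 308.9, 176.7] 1412
```

View pics/scene0.png

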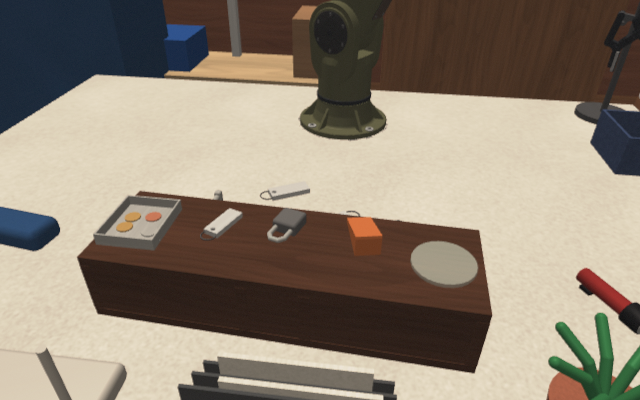

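View pics/top0.png

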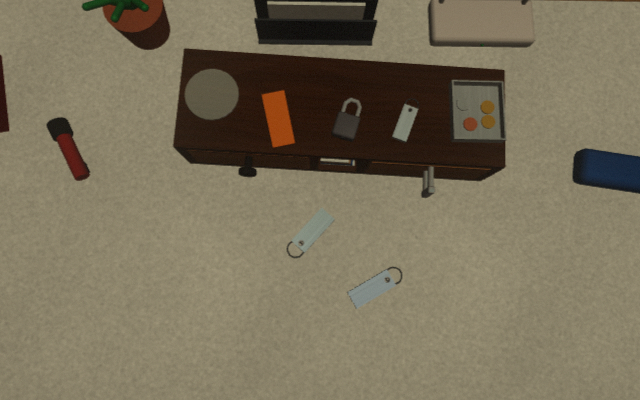

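The top view shows three tags: (404,122) on the console's top, and (313,230) and (375,288) on the table. The one on the console is the smallest and fits the description. The steel bar is at about (428,180) and the black knob at (247,170). I'll measure these and enlarge them.

Run:
```python
from h import *
im=manip.snapshot('top')
save(cv2.resize(im[80:220,300:520],None,fx=3.6,fy=3.6,interpolation=cv2.INTER_CUBIC),'crop_tag')
for r in manip.cut_out('top','key_tag'):
    z=.118 if r['extent'][1]<150 else .008
    m=r['region'].astype(np.uint8)
    (c,s,a)=cv2.minAreaRect(cv2.findNonZero(m)); b=cv2.boxPoints((c,s,a))
    W=np.array([ray('top',u,v,z) for u,v in b])
    print(c,s,a,ray('top',*c,z).round(4),np.linalg.norm(W[1]-W[0]).round(4),np.linalg.norm(W[2]-W[1]).round(4)); print(W.round(3).tolist())
for n,p in dict(bl=(185,49),br=(505,70),fl=(176,148),fr=(505,166)).items(): print(n,ray('top',*p,.11).round(4))
c=manip.get_calibration('top');R=cv2.Rodrigues(np.array(c['rvec']))[0];print(-R.T@np.ravel(c['tvec']))
```

```text
(404.595947265625, 122.25491333007812) (15.628683090209961, 39.314640045166016) 21.370620727539062 [ 0.647  -0.1235  0.118 ] 0.0674 0.0255
[[0.621, -0.099, 0.118], [0.683, -0.125, 0.118], [0.674, -0.148, 0.118], [0.611, -0.123, 0.118]]
(371.141357421875, 288.196533203125) (19.572288513183594, 47.05520248413086) 58.671302795410156 [ 0.3793 -0.0784  0.008 ] 0.0837 0.0341
[[0.373, -0.034, 0.008], [0.415, -0.106, 0.008], [0.386, -0.123, 0.008], [0.344, -0.051, 0.008]]
(308.3634338378906, 234.3089141845703) (19.76601219177246, 56.7876091003418) 43.83086395263672 [0.4747 0.0324 0.008 ] 0.1019 0.0358
[[0.45, 0.08, 0.008], [0.524, 0.01, 0.008], [0.499, -0.016, 0.008], [0.426, 0.055, 0.008]]
bl [0.7742 0.2381 0.11  ]
br [ 0.7432 -0.2993  0.11  ]
fl [0.6041 0.2449 0.11  ]
fr [ 0.5765 -0.2877  0.11  ]
[0.39886162 0.03537248 0.8317384 ]
```

View pics/crop_tag.png

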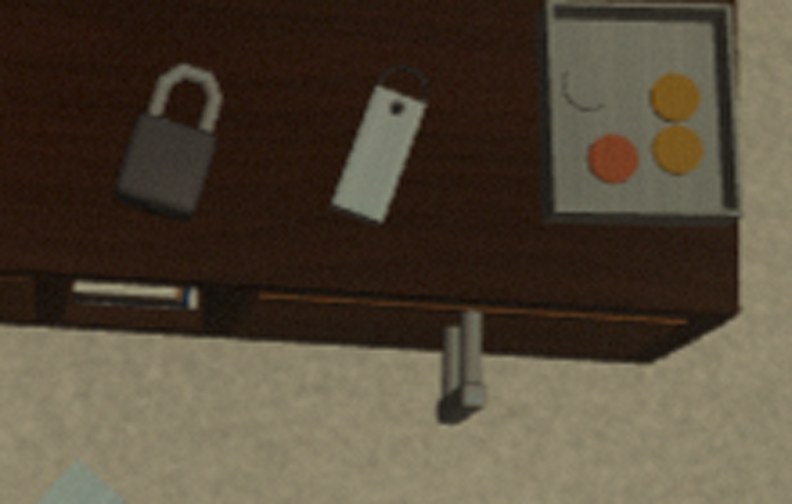

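Run:
```python
from h import *
print('handle',ray('top',431.4,189.4,.098))
im=manip.snapshot('top')
save(cv2.resize(im[150:210,390:510],None,fx=6.5,fy=6.5,interpolation=cv2.INTER_CUBIC),'crop_h')
```

```text
handle [ 0.53972517 -0.16826979  0.098     ]
```

View pics/crop_h.png

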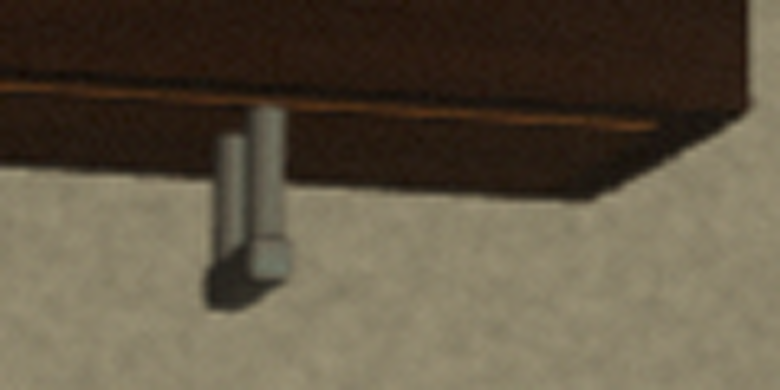

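>>> carry_out:
  deltas: [2,-5,0,2.2,1,2,-5,0,2.2,1,2,-5,0,2.2,1,2,-5,0,2.2,1,2,-5,0,2.2,1,2,-5,0,2.2,1,2,-5,0,2.2,1,2,-5,0,2.2,1,2,-5,0,2.2,1,2,-5,0,2.2,1]

```text
clock: 1.8
position: [0.4616, 0.0574, 0.2327]
ee_rot: [[0.004, 0.023, 1.0], [0.005, 1.0, -0.023], [-1.0, 0.005, 0.004]]
wrist_force: [0.8, 0.3, 0.1]
opening: 1.003
```

>>> carry_out:
  deltas: [1.5,-4.5,0,-0.4,1,1.5,-4.5,0,-0.4,1,1.5,-4.5,0,-0.4,1,1.5,-4.5,0,-0.4,1,1.0,-4,0,0,1,0,0,0,0,1,0,0,0,0,1,0,0,0,0,1,0,0,0,0,1,0,0,0,0,1]

```text
clock: 3.05
position: [0.5341, -0.1714, 0.234]
ee_rot: [[0.008, 0.054, 0.999], [0.004, 0.999, -0.054], [-1.0, 0.005, 0.008]]
wrist_force: [-0.5, 0.4, -0.2]
opening: 1.0
```

Run:
```python
from h import *
o=manip.observe();print(o['position'],o['ee_rot'].round(3).tolist())
cal=manip.get_calibration('wrist')
im=manip.snapshot('wrist');save(im,'wrist1')
c=cal;R=cv2.Rodrigues(np.array(c['rvec']))[0];print(-R.T@np.ravel(c['tvec']),R.round(2).tolist())
print(proj('wrist',[[.539,-.168,.098],[.647,-.1235,.118]]), proj('top',[[.539,-.168,.098]]))
```

```text
[ 0.53412018 -0.17139519  0.23396699] [[0.008, 0.054, 0.999], [0.004, 0.999, -0.054], [-1.0, 0.005, 0.008]]
[ 0.45396337 -0.16868882  0.37577692] [[0.05, 1.0, 0.0], [0.95, -0.05, 0.32], [0.32, -0.01, -0.95]]
[[321.90166369 187.58145198]
 [373.09124094 296.66785458]] [[431.25528371 189.83547528]]
```

View pics/wrist1.png

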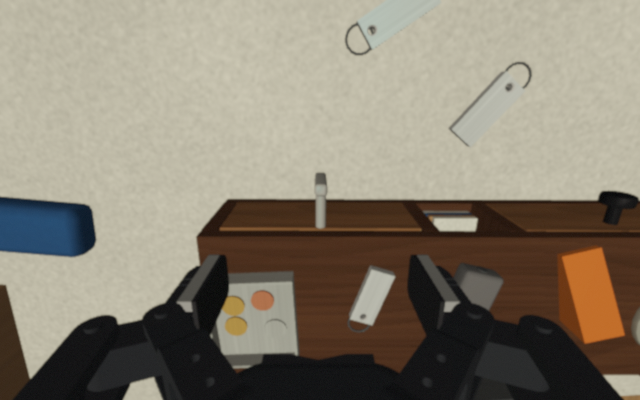

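The wrist view confirms it: bar top at (321,186), predicted (322,188), and tag at (372,295), predicted (373,297). The knob is at (618,200), well away. I'll descend over the bar.

>>> carry_out:
  deltas: [0.5,0.3,-2,0,1,0,0,-3,0,1,0,0,-3,0,1,0,0,-3,0,1,0,0,-3,0,1,0,0,-2,0,1,0,0,-1,0,1,0,0,0,0,1,0,0,0,0,1,0,0,0,0,1]

```text
clock: 4.35
position: [0.5418, -0.1664, 0.0625]
ee_rot: [[0.015, 0.05, 0.999], [0.003, 0.999, -0.05], [-1.0, 0.004, 0.015]]
wrist_force: [-0.1, -0.8, 0.1]
opening: 1.0
```

Run:
```python
from h import *
o=manip.observe();print(o['position'],o['wrist_force'])
save(manip.snapshot('wrist'),'wrist2');save(manip.snapshot('top')[100:300,280:560],'top2')
print(proj('wrist',[[.539,-.168,.098]]))
```

```text
[ 0.54182251 -0.16641894  0.06248954] [-0.05669962 -0.82294855  0.09616938]
[[316.04264984 295.3881521 ]]
```

View pics/wrist2.png

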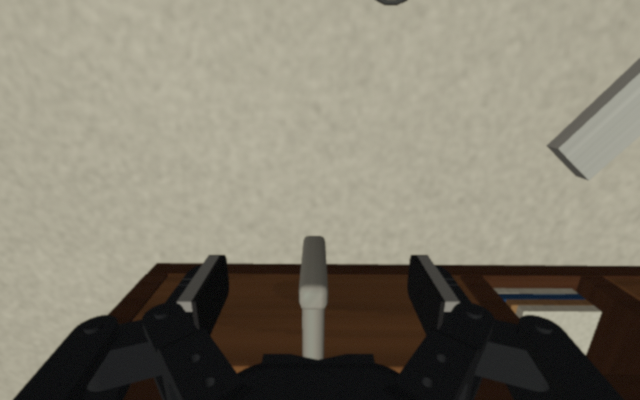

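The bar stands centred between the open fingers, its top at (314,293). Closing.

>>> carry_out:
  deltas: [-0.2,0,0,0,-1,0,0,0,0,-1,0,0,0,0,-1,0,0,0,0,-1,0,0,0,0,-1,0,0,0,0,-1,0,0,0,0,-1,0,0,0,0,-1,0,0,0,0,-1,0,0,0,0,-1]

```text
clock: 5.7
position: [0.5398, -0.1684, 0.0633]
ee_rot: [[0.017, 0.051, 0.999], [0.0, 0.999, -0.051], [-1.0, 0.001, 0.016]]
wrist_force: [-0.6, -1.4, 1.6]
opening: 0.13
```

>>> carry_out:
  deltas: [-1,0.05,0,0,-1,-1.2,0.06,0,0,-1,-1.2,0.06,0,0,-1,-1.2,0.06,0,0,-1,-1.2,0.06,0,0,-1,-1.2,0.06,0,0,-1,-1.2,0.06,0,0,-1,-1.2,0.06,0,0,-1,-0.8,0.05,0,0,-1,0,0,0,0,-1]

```text
clock: 6.95
position: [0.4315, -0.162, 0.0633]
ee_rot: [[0.02, 0.051, 0.999], [0.001, 0.999, -0.051], [-1.0, 0.002, 0.02]]
wrist_force: [4.0, -0.2, -6.6]
opening: 0.127
```

>>> carry_out:
  deltas: [-0.4,0.02,0,0,-1,-0.4,0.02,0,0,-1,-0.4,0.02,0,0,-1,0,0,0,0,-1,0,0,0,0,-1,0,0,0,0,-1,0,0,0,0,-1,0,0,0,0,-1,0,0,0,0,-1,0,0,0,0,-1]

```text
clock: 8.2
position: [0.4318, -0.162, 0.0634]
ee_rot: [[0.041, 0.047, 0.998], [-0.002, 0.999, -0.047], [-0.999, -0.0, 0.041]]
wrist_force: [2.1, -1.0, -2.4]
opening: 0.138
```

Run:
```python
from h import *
o=manip.observe();print(o['position'],o['wrist_force'])
save(manip.snapshot('top'),'top3')
```

```text
[ 0.43178567 -0.16204771  0.06338388] [ 2.06349323 -1.03415673 -2.43674753]
```

View pics/top3.png

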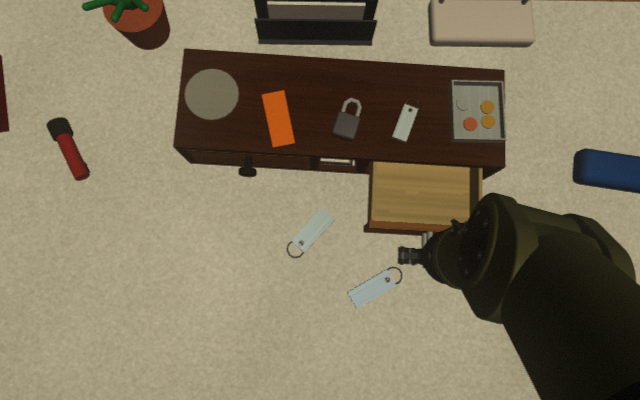

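Run:
```python
from h import *
o=manip.observe();print(o['joint_pos'].round(1),o['joint_efforts'].round(1))
save(cv2.resize(manip.snapshot('top')[140:280,340:520],None,fx=4,fy=4,interpolation=cv2.INTER_CUBIC),'top3c')
save(manip.snapshot('wrist'),'wrist3')
```

```text
[ 20.8  27.2  -3.9 124.2   2.7  26.4 102.2] [  0.1 -49.9   0.2 -12.3   0.    0.3   0.1]
```

View pics/top3c.png

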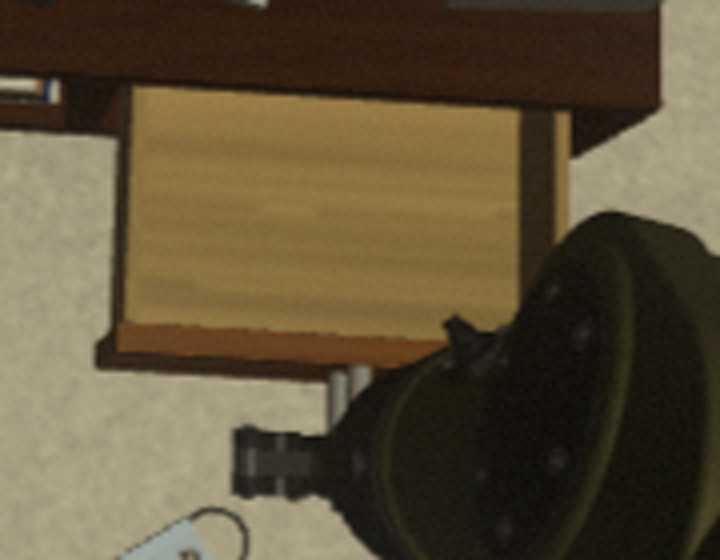

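View pics/wrist3.png

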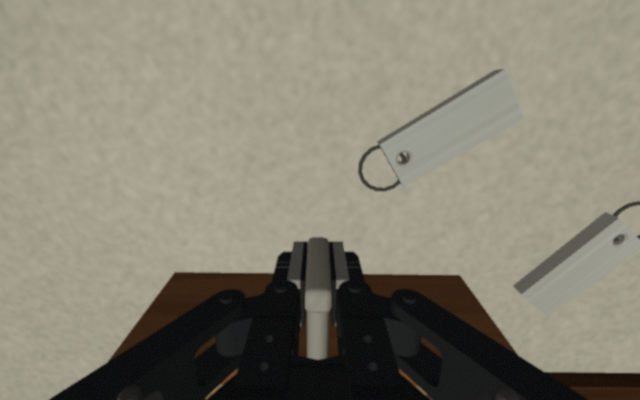

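The wrist force rose and the arm stopped advancing with no joint near its limit, so the drawer is at its stop. Releasing and rising.

>>> carry_out:
  deltas: [0,0,0,0,1,0,0,0,0,1,0,0,0,0,1,0,0,0,0,1,0,0,0,0,1,0,0,0,0,1,0,0,0.5,0,1,0,0,1.5,0,1,0,0,3,0,1,0,0,4,0,1]

```text
clock: 9.6
position: [0.4281, -0.1608, 0.1541]
ee_rot: [[0.032, 0.047, 0.998], [0.001, 0.999, -0.047], [-0.999, 0.002, 0.032]]
wrist_force: [1.3, -1.1, 0.4]
opening: 1.001
```

>>> carry_out:
  deltas: [0,0,4,0,1,0,0,4,0,1,2,0.2,2,-4,1,3,0.4,0,-5,1,3,0.4,0,-5,1,3,0.4,0,-5,1,3,0.4,0,0,1,2,0.4,0,0,1,0,0,0,0,1,0,0,0,0,1]

```text
clock: 10.85
position: [0.5909, -0.1383, 0.2645]
ee_rot: [[0.037, 0.381, 0.924], [-0.014, 0.924, -0.381], [-0.999, 0.001, 0.04]]
wrist_force: [-1.6, -0.0, -1.2]
opening: 1.001
```

Run:
```python
from h import *
o=manip.observe();print(o['position'],o['ee_rot'].round(3).tolist(),np.degrees(np.arctan2(o['ee_rot'][1][1],o['ee_rot'][0][1])))
save(manip.snapshot('wrist'),'wrist4')
for r in manip.cut_out('wrist','key_tag'):print(r['p'],r['extent'])
save(manip.snapshot('top'),'top4')
print(proj('wrist',[[.647,-.1235,.118]]))
```

```text
[ 0.59094843 -0.13834313  0.26446699] [[0.037, 0.381, 0.924], [-0.014, 0.924, -0.381], [-0.999, 0.001, 0.04]] 67.58386967442215
0.77 [386.6, 1.6, 437.6, 47.7]
0.68 [342.8, 191.5, 361.7, 245.9]
0.4 [456.0, 32.8, 640.0, 107.3]
[[353.20266862 218.62043188]]
```

View pics/wrist4.png

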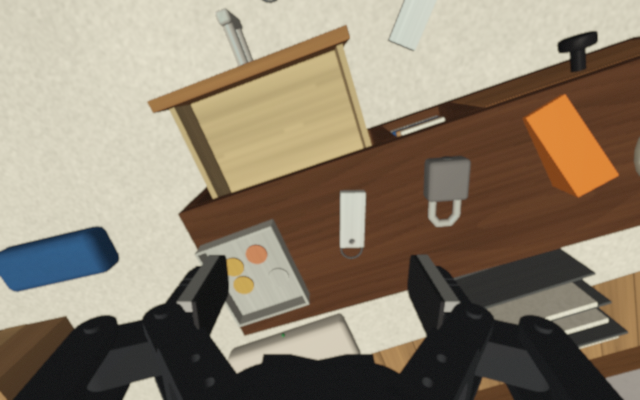

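View pics/top4.png

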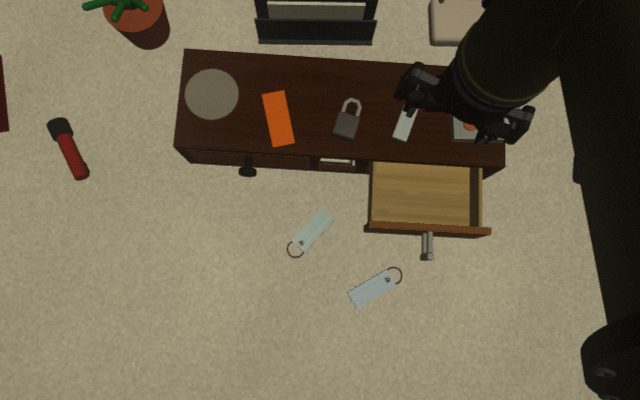

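Run:
```python
from h import *
cal=manip.get_calibration('wrist'); im=manip.snapshot('wrist')
for r in manip.cut_out('wrist','key_tag'):
    m=r['region'].astype(np.uint8)
    c,s,a=cv2.minAreaRect(cv2.findNonZero(m)); 
    if not 150<c[1]<300: continue
    b=cv2.boxPoints((c,s,a));W=np.array([ray('wrist',u,v,.118,cal) for u,v in b])
    e=[W[1]-W[0],W[2]-W[1]]
    print(c,W.mean(0),[(np.linalg.norm(x).round(4),np.degrees(np.arctan2(x[1],x[0])).round(1)) for x in e])
# manual bright-face corners
hsv=cv2.cvtColor(im,cv2.COLOR_RGB2HSV);roi=((hsv[...,2]>150)&(hsv[...,1]<50)).astype(np.uint8);k=np.zeros_like(roi);k[180:252,330:375]=roi[180:252,330:375]
c,s,a=cv2.minAreaRect(cv2.findNonZero(k));W=np.array([ray('wrist',u,v,.118,cal) for u,v in cv2.boxPoints((c,s,a))]);e=[W[1]-W[0],W[2]-W[1]]
print(c,s,W.mean(0),[(np.linalg.norm(x).round(4),np.degrees(np.arctan2(x[1],x[0])).round(1)) for x in e])
save(cv2.resize(im[170:270,300:420],None,fx=5,fy=5),'tagc')
save(cv2.resize(manip.snapshot('top')[220:270,360:500],None,fx=5.5,fy=5.5,interpolation=cv2.INTER_CUBIC),'handc')
```

```text
(351.5, 219.5) [ 0.64829226 -0.1257985   0.118     ] [(np.float64(0.0224), np.float64(67.6)), (np.float64(0.0631), np.float64(-19.5))]
(352.5, 219.5) (55.0, 25.0) [ 0.64860557 -0.12484124  0.118     ] [(np.float64(0.0243), np.float64(67.6)), (np.float64(0.0609), np.float64(-19.4))]
```

View pics/tagc.png

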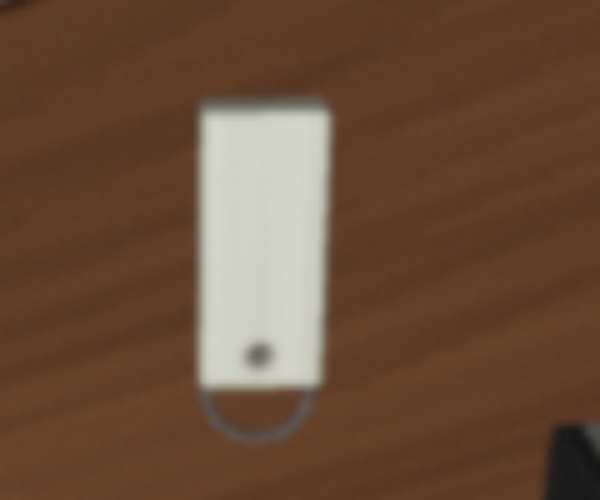

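View pics/handc.png

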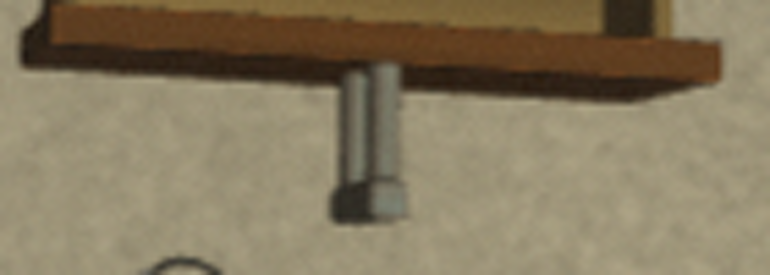

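Run:
```python
from h import *
print(ray('top',430.5,256.2,.098), ray('top',431.5,189.7,.098), manip.observe()['position'])
```

```text
[ 0.43117746 -0.16214845  0.098     ] [ 0.53922628 -0.16841318  0.098     ] [ 0.59135927 -0.13835398  0.2647711 ]
```

>>> carry_out:
  deltas: [2.8,0.6,0,1,0.2,2.8,0.7,0,1,0.2,0,0,-3,0,0.2,0,0,-3,0,0.2,0,0,-3,0,0.2,0,0,-2,0,0.2,0,0,-1,0,0.2,0,0,0,0,0.2,0,0,0,0,0.2,0,0,0,0,0.2]

```text
clock: 12.4
position: [0.649, -0.1267, 0.1454]
ee_rot: [[0.045, 0.35, 0.936], [-0.015, 0.937, -0.35], [-0.999, 0.002, 0.047]]
wrist_force: [-1.0, 0.2, 0.5]
opening: 0.599
```

Run:
```python
from h import *
o=manip.observe();print(o['position'],o['ee_rot'].round(3).tolist(),np.degrees(np.arctan2(o['ee_rot'][1][1],o['ee_rot'][0][1])),o['opening'])
save(manip.snapshot('wrist'),'wrist5')
print(proj('wrist',[[.6485,-.125,.118]]))
```

```text
[ 0.64900924 -0.12669146  0.14544866] [[0.045, 0.35, 0.936], [-0.015, 0.937, -0.35], [-0.999, 0.002, 0.047]] 69.49889171682356 0.5993761019609083
[[321.14941076 229.49107355]]
```

View pics/wrist5.png

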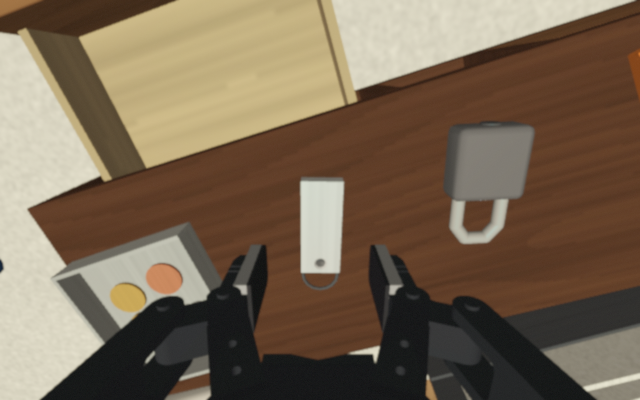

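Tag is at (321,227), predicted (321,229), centred between the fingers, with the tray and padlock clear. Going down.

>>> carry_out:
  deltas: [0,0.1,-1.2,0,0.2,0,0,-1.0,0,0.2,0,0,-0.6,0,0.2,0,0,-0.2,0,0.2,0,0,0,0,0.2,0,0,0,0,0.2,0,0,0,0,0.2,0,0,0,0,0.2,0,0,0,0,0.2,0,0,0,0,0.2]

```text
clock: 13.7
position: [0.6494, -0.1257, 0.1142]
ee_rot: [[0.046, 0.35, 0.936], [-0.015, 0.937, -0.35], [-0.999, 0.002, 0.048]]
wrist_force: [-0.5, 0.9, 1.2]
opening: 0.602
```

>>> carry_out:
  deltas: [0,0,-0.2,0,0.2,0,0,0,0,-1,0,0,0,0,-1,0,0,0,0,-1,0,0,0,0,-1,0,0,0,0,-1,0,0,0,0,-1,0,0,0,0,-1,0,0,0,0,-1,0,0,0,0,-1]

```text
clock: 14.95
position: [0.6496, -0.1257, 0.1125]
ee_rot: [[0.047, 0.35, 0.936], [-0.015, 0.937, -0.35], [-0.999, 0.002, 0.049]]
wrist_force: [0.1, -0.1, 1.4]
opening: 0.251
```

>>> carry_out:
  deltas: [0,0,0.5,0,-1,0,0,1.5,0,-1,0,0,3,0,-1,0,0,3,0,-1,0,0,2,0,-1,0,0,0,0,-1,0,0,0,0,-1,0,0,0,0,-1,0,0,0,0,-1,0,0,0,0,-1]

```text
clock: 16.2
position: [0.6483, -0.1255, 0.2173]
ee_rot: [[0.045, 0.35, 0.936], [-0.015, 0.937, -0.35], [-0.999, 0.002, 0.047]]
wrist_force: [-0.0, 0.1, -0.6]
opening: 0.254
```

Run:
```python
from h import *
o=manip.observe();print(o['position'],o['opening'])
save(manip.snapshot('wrist'),'wrist6')
```

```text
[ 0.64832977 -0.12545996  0.21732948] 0.2544370899975007
```

View pics/wrist6.png

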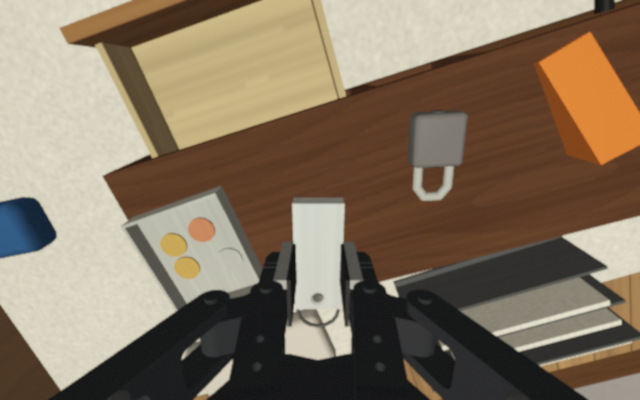

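The tag is held: it sits between the pads at (318,255), ring at (318,315). I'll carry it over the drawer.

>>> carry_out:
  deltas: [-2,-0.7,0,3.5,-1,-2.5,-0.9,0,3.5,-1,-2.5,-0.9,0,3.5,-1,-2.5,-0.9,0,3.5,-1,-2.2,-0.7,0,3.5,-1,0,0,0,0,-1,0,0,0,0,-1,0,0,0,0,-1,0,0,0,0,-1,0,0,0,0,-1]

```text
clock: 17.5
position: [0.5304, -0.1654, 0.2155]
ee_rot: [[0.047, 0.042, 0.998], [0.001, 0.999, -0.042], [-0.999, 0.003, 0.047]]
wrist_force: [0.5, 0.8, 0.2]
opening: 0.253
```

Run:
```python
from h import *
o=manip.observe();print(o['position'],o['opening'],np.degrees(np.arctan2(o['ee_rot'][1][1],o['ee_rot'][0][1])))
save(manip.snapshot('wrist'),'wrist7')
save(manip.snapshot('top'),'top7')
```

```text
[ 0.5304421  -0.16541754  0.21549546] 0.253272963392878 87.58557708736318
```

View pics/wrist7.png

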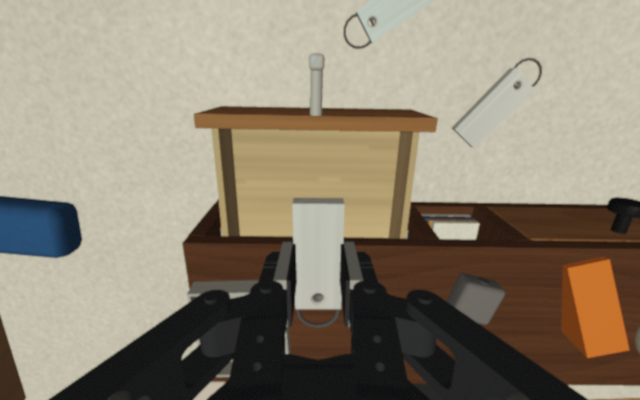

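View pics/top7.png

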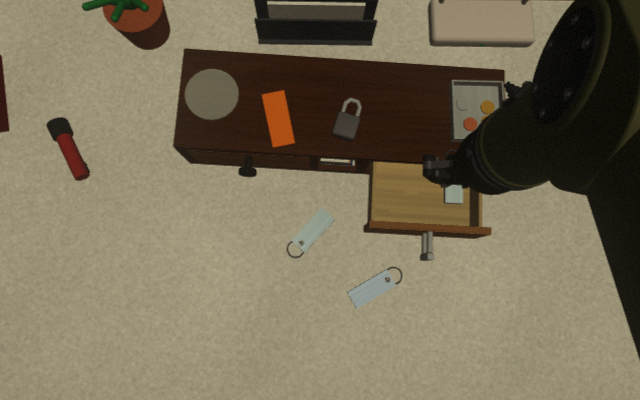

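>>> carry_out:
  deltas: [-0.6,-0.1,-1,0,-1,0,0,-3,0,-1,0,0,-3,0,-1,0,0,-3,0,-1,0,0,-2,0,-1,0,0,-1,0,-1,0,0,0,0,-1,0,0,0,0,-1,0,0,0,0,-1,0,0,0,0,-1]

```text
clock: 18.85
position: [0.5217, -0.1675, 0.0813]
ee_rot: [[0.048, 0.044, 0.998], [-0.0, 0.999, -0.044], [-0.999, 0.002, 0.048]]
wrist_force: [0.6, 0.0, -0.3]
opening: 0.251
```

Run:
```python
from h import *
o=manip.observe();print(o['position'],o['opening'])
save(manip.snapshot('wrist'),'wrist8')
```

```text
[ 0.52170162 -0.16745159  0.08130345] 0.2513752050181066
```

View pics/wrist8.png

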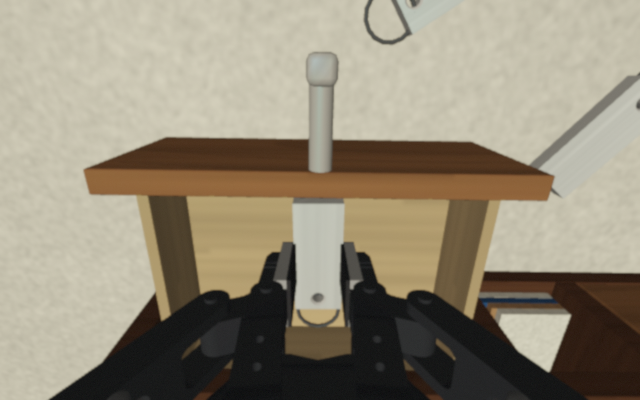

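>>> carry_out:
  deltas: [0.4,0,-1.2,0,-1,0,0,-1.2,0,-1,0,0,-1,0,-1,0,0,-0.6,0,-1,0,0,-0.3,0,-1,0,0,0,0,-1,0,0,0,0,-1,0,0,0,0,-1,0,0,0,0,-1,0,0,0,0,-1]

```text
clock: 20.15
position: [0.5262, -0.1675, 0.0355]
ee_rot: [[0.049, 0.043, 0.998], [-0.0, 0.999, -0.043], [-0.999, 0.002, 0.049]]
wrist_force: [-0.0, -0.4, -0.7]
opening: 0.256
```

>>> carry_out:
  deltas: [0,0,-0.4,0,-1,0,0,0,0,-1,0,0,0,0,-1,0,0,0,0,0.2,0,0,0,0,0.2,0,0,0,0,0.2,0,0,0,0,0.2,0,0,0,0,0.2,0,0,0,0,0.2,0,0,0,0,0.2]

```text
clock: 21.4
position: [0.5264, -0.1675, 0.0314]
ee_rot: [[0.049, 0.043, 0.998], [-0.001, 0.999, -0.044], [-0.999, 0.002, 0.049]]
wrist_force: [-0.1, -0.1, -0.3]
opening: 0.596
```

>>> carry_out:
  deltas: [0,0,0.5,0,0.2,0,0,1,0,0.2,0,0,2,0,0.2,0,0,3,0,0.2,0,0,4,0,0.2,0,0,4,0,0.2,0,0,4,0,0.2,0,0,0,0,0.2,0,0,0,0,0.2,0,0,0,0,0.2]

```text
clock: 22.65
position: [0.5247, -0.1669, 0.2268]
ee_rot: [[0.051, 0.043, 0.998], [-0.001, 0.999, -0.043], [-0.999, 0.001, 0.051]]
wrist_force: [0.5, -0.0, 0.3]
opening: 0.597
```

Run:
```python
from h import *
o=manip.observe();print(o['position'],o['opening'])
save(manip.snapshot('wrist'),'wrist9');im=manip.snapshot('top');save(im,'top9')
```

```text
[ 0.52468091 -0.16690899  0.22675351] 0.5974177703099145
```

View pics/wrist9.png

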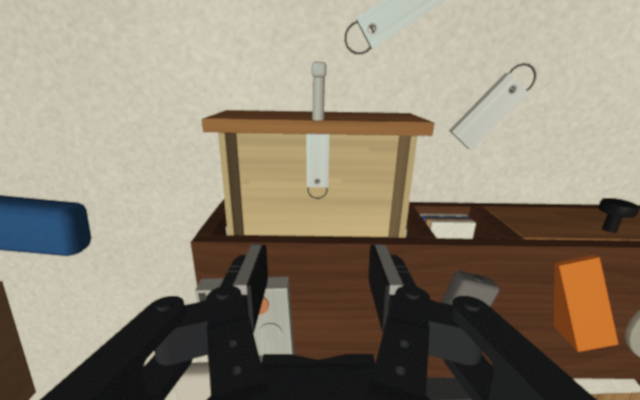

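View pics/top9.png

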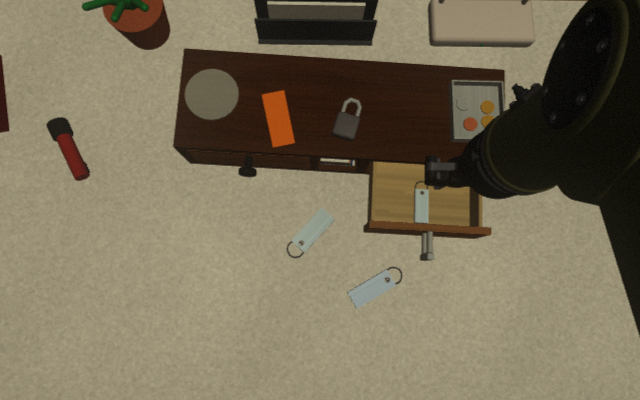

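The tag lies in the drawer at (317,162) in the wrist view, ring at (317,192). Next I'll check that the handle hasn't moved, the tag lies flat and the tilt-out is shut.

Run:
```python
from h import *
print('handle wrist pred',proj('wrist',[[.4312,-.162,.098]]),'top',proj('top',[[.4312,-.162,.098]]))
cal=manip.get_calibration('wrist');im=manip.snapshot('wrist')
k=im.copy();print([ray('wrist',u,v,.033,cal).round(4).tolist() for u,v in [(307,135),(329,135),(307,187),(329,187)]])
t=manip.snapshot('top')
a=cv2.resize(t[150:270,355:500],None,fx=5,fy=5,interpolation=cv2.INTER_CUBIC)[:590,:395*2]
save(a,'fin')
o=cv2.imread('pics/top0.png')[...,::-1]
print('tilt diff',np.abs(t[140:185,180:310].astype(int)-o[140:185,180:310]).mean())
```

```text
handle wrist pred [[319.77530712  66.39055886]] top [[430.40717837 256.18604164]]
[[0.4959, -0.1777, 0.033], [0.4969, -0.1544, 0.033], [0.5542, -0.1809, 0.033], [0.5552, -0.1561, 0.033]]
tilt diff 8.16940170940171
```

View pics/fin.png

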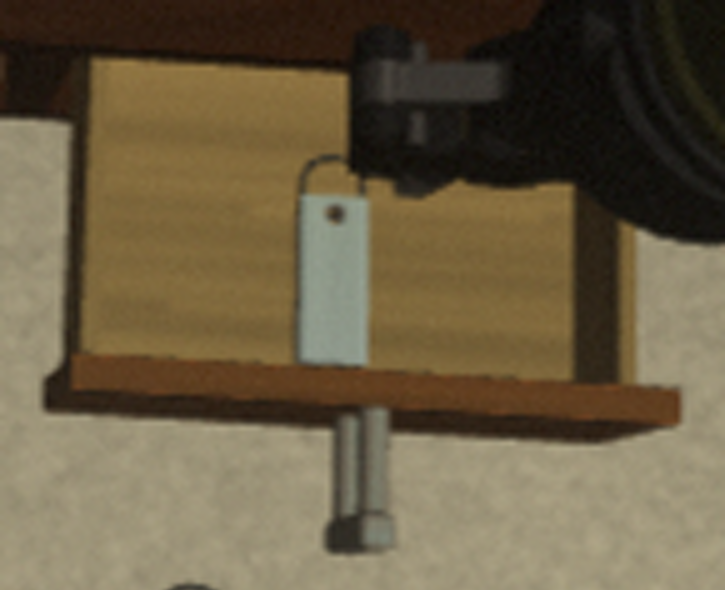

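Run:
```python
from h import *
g=lambda n:cv2.cvtColor(cv2.imread(f'pics/{n}.png'),cv2.COLOR_BGR2GRAY).astype(np.float32)
a,b,c=g('top0'),g('top4'),g('top9')
w=cv2.createHanningWindow((40,40),cv2.CV_32F)
print('knob',cv2.phaseCorrelate(a[150:190,228:268].copy(),c[150:190,228:268].copy(),w))
print('handle',cv2.phaseCorrelate(b[230:270,410:450].copy(),c[230:270,410:450].copy(),w))
print(a[150:190,200:300].mean(),c[150:190,200:300].mean())
d=g('top3')
print(manip.observe()['wrist_force'])
```

```text
knob ((-0.17074073902028175, -0.10674873097028836), 0.953111379146576)
handle ((-0.13041336866961473, -0.07140765171479657), 0.9265018367767334)
82.67575 92.3135
[-0.47740725 -0.13721007  0.79097003]
```

Neither the knob nor the handle has moved (shifts under 0.2 px), and the gripper is clear. Handing in.

```bash
python3 -c "
from bench import manip
print(manip.job_done(), manip.observe()['clock'])"
```

```text
the job is handed in; nothing more can be done
the job is handed in; nothing more can be done
```

I pulled the steel-bar drawer out to its stop, picked the smallest tag (measured about 61 x 24 mm) off the console's top, and released it inside the drawer. I then lifted the gripper clear and handed the job in at about 23 s of the 54 s allowed.

Last checks:
- **Tag:** it lies flat on the drawer floor with its ring towards the console, and looks fully inside.
- **Drawer:** the handle moved about 108 mm, plus an estimated 4 mm it was already open. A further 12 mm of commanded pull moved nothing, so I took it as fully open. It has not shifted since: the image shift is about 0.15 px.
- **Tilt-out:** the black knob has not moved since the start (0.2 px), so the compartment stayed shut. A plain brightness comparison of that area did differ (82.7 before, 92.3 after), which I put down to lighting.
- **Gripper:** it finished about 20 cm above the table, touching nothing, with under 1 N on the wrist. It picked up a tilt of about 3° during the pull, which caused no trouble.

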